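# Align the flat-edged amber glass in the honey colour grader

### The arm

A 6-joint arm with a two-finger parallel gripper is mounted at the origin on the work surface. World frame = base frame: x ahead of the robot, y to its left, z up, the work surface at z = 0. Lengths are in mm, angles in rad, forces in N, time in s.
With the tool pointing down it reaches from about 275 to 725 mm from the base axis. Payload 15.9 kg.
Tool frame: the origin (TCP) lies at the very end of the fingers, on their centre line; the grasp point (between the pads) lies 19 mm behind it; z points along the fingers, y is the line along which they close (so a half turn about z gives the same grasp; the last joint's range is limited). The gripper opens to 85 mm and grips with 20 to 120 N. Pads are 22 mm wide; open, the fingers measure 114 mm over their backs; the gripper's body (76 mm by 85 mm) begins 54 mm behind the grasp point. The pads swing forward as they close: fully open they stand 13 mm farther back than shut.
Start: joints at [1.249, 0.213, -0.034, 1.323, 0, 1.571], TCP at [158.131, 474.321, 231.306] pointing down, gripper open.
Joint ranges: [-2.98, 2.98], [-0.74, 1.72], [-1.14, 1.35], [-2.1, 2.04], [-1.57, 1.44], [-3.14, 3.14]. Speed limits (rad/s): [1.89, 1.89, 2.39, 2.57, 3.14, 3.14].

### API

Orientations are given as a unit quaternion [w, x, y, z].
In Python, from workcell import manip gives the robot as it stands.
- The arm moves only by the tool move_arm, never from a script. Its argument "deltas" is a list of rows, each an object of numbers: "jaw": the closure in counts, from 0 (fully open) to 255 (shut); "tx", "ty", "tz": the shift along the tool's x, y, z in units of 25 mm (1.0 is 25 mm); "spin": the turn about the tool's z in units of 5 degrees (1.0 is 5 degrees). In form: [{"jaw": .., "tx": .., "ty": .., "tz": .., "spin": ..}, ...]. A call has 1 to 8 rows; each row shifts and turns the commanded pose from where the row before left it, along the tool's axes as they then stand; what a row does not reach is not made up. A row lasts 1/12 s, in which the tool goes at most 41.7 mm and 7.16 degrees, less where a joint would pass 70% of its speed; a pose out of reach is approached as far as the arm can. A call is refused whole if a number of a shift passes 1 or a number of a turn 1, either way. A call with a gripper value outside its range is refused whole. The fingers move at their own pace and stop on an object; the grip force is fixed at half the most. Time passes only in rows, so rows that do not move let the fingers close. It gives the time, the measured TCP pose, the force, the opening and the grip force at its end, in the units of the state.
- manip.get_obs(): the state, without advancing time (a new reading comes with each control period).
- manip.get_image(name): name is "side" or "top"; returns a dict with "pixels" (420x560x3 uint8, red, green, blue), "depth" (420x560 float32, mm along the optical axis (not along the pixel's ray), 0 where there is no reading), "intrinsics" (3x3 intrinsics, pixels), "xyz" and "attitude" of the camera in the world. Camera axes: x right, y up, looking along -z (the intrinsics and any distortion apply to the point x, -y, -z); pixel columns grow to the right and rows downward; lengths in mm; the calibration is good to about 2 mm. A picture is of the moment at which its call begins.
- manip.job_done(): hands the job in; it is judged then, once.
Trained networks look in a picture, given as the dict that the camera call returned (one of the last four; its "shot" number tells which), for a name from the list of things; names that differ only in an ending like _2 or _b are one class to them, and where a whole thing is asked for, a point or a joint stands for the part that bears it (a point fixed in the world has none). Each returns a list of dicts, best first, with "p" (0 to 1); they miss things now and then, are a little off and sometimes report something else, mostly with a low value. They report only what shows in the picture. A call takes as long as a camera call. They do not tell look-alikes from the thing itself.
- manip.look_for(picture, name): "box" ([centre column, centre row, width, height] in pixels, round what is visible of it).
- manip.pinpoint(picture, name): "position" ([column, row] in pixels: a listed point, or the origin of a listed thing).
The state is a dict: "time_s": time; "joints": joint angles; "joint_vel": joint speeds; "tau": joint torques, N m; "eef_pos": TCP position; "orientation": TCP orientation; "force": force on the tool from outside, world axes, zero at the start; "ft_torque": the same for the moment, N m; "width": finger opening in mm; "grasp_force": force on a finger pad.
Only numpy, scipy, OpenCV 4.12 (cv2) and the standard library are available. Lean on these libraries where they do the work, as an engineer would, in place of code of your own. Each camera call takes 0.05 s, during which the arm holds its last target. There are 200 camera calls.

### The job

In the honey colour grader, turn the flat-edged amber glass in its nest with a fingertip and slide the blue alignment bar up to it, so that the flat of the glass ends lying flush and square against the bar; then let go. The glass is delicate: press on it gently, keep it lying flat in its nest, do not force the bar against it, and leave the jars, the lid and the vial where they are.

Things in the scene. Friction and masses are not known exactly. Their poses are not given: they have to be found in the camera images.
- grader: Honey colour grader, fixed: white housing 270 mm long (x) by 170 mm wide (y), origin at the centre of its underside on the table. Its stage is the flat metal top 26 mm above the origin. A grey box 14 mm higher than the stage stands at x = +83 to +129 mm. Its x points from the bar's tab over the bar towards the nest.
- nest (a point): Middle of the round nest, at stage height (grader x = +20 mm); axes as the grader. A low grey wall, 5 mm tall, 103 mm across inside and 5 mm thick, rings it except on its -x side, where the bar comes in. The glass lies in it with 1.5 mm play all round, turns freely and cannot slide out.
- disc_centre (a point): Centre, half-way up, of the amber glass: a loose disc 100 mm across, 10 mm thick, about 0.15 kg, with one flat edge (57 mm long, 41 mm from the centre, white stripe on top beside it). Its x points out squarely through the flat, z up. Underside and rim are slippery (friction about 0.15), the frosted top grips a fingertip (about 1). Too wide to grip. Hard: a press of 1 mm too deep is far too much.
- disc_flat (a point): Middle of the flat edge of the amber glass, half-way up; axes as disc_centre.
- bar (a joint): Travel of the blue alignment bar towards the nest, m: 0 = fully back, grows towards the glass. It stays where it is left and takes about 2 N to slide. It meets the round rim of a wrongly turned glass at 0.030 to 0.032; with the flat turned to face it (disc x opposite to the grader's x), it lies on the flat at 0.039 to 0.041 and squares up a glass that is a few degrees off.
- bar_face (a point): Middle of the bar's front face, which looks at the glass (80 mm wide along y, 11 mm tall), 5 mm above the stage; its x is the grader's x and points at the glass.
- bar_tab (a point): Centre of the top end of the bar's upright blue tab: 10 mm thick along x, 30 mm wide along y, top 35 mm above the stage, its upper 26 mm clear of the stem; 40 mm behind the bar's front face; x towards the glass. Behind it the way is free, for pushing it; it may also be pinched.
- jar_a: Honey jar with white lid, 68 mm across, 94 mm tall, standing; origin under its centre. To be left alone.
- jar_b: Another such honey jar.
- jar_c: Another such honey jar.
- lid: White jar lid, 72 mm across, 14 mm tall, lying beside the grader; origin under its centre. To be left alone.
- vial: Small honey sample vial with black cap, 40 mm across, 48 mm tall, standing beside the grader; origin under its centre. To be left alone.
Things that resemble listed ones, but are neither listed nor needed, are in the scene too. Leave any black or pink look-alike of the part that bears disc_centre alone.

How it is judged (in metres and radians):
At the end, for the whole second after the job is handed in: The glass lies at rest, flat in its nest (within 4 mm of its middle), and its flat lies against the bar's face: gap under 1.5 mm at its middle, square within 0.03 rad (x of disc_flat in the frame of bar_face between -0.0025 and 0.0015 m and angle between the x axis of disc_centre and the x axis of bar_face, either way round below 0.03 rad and z of disc_centre in the frame of nest below 0.007 m and horizontal distance between disc_centre and nest below 0.004 m and linear speed of glass_disc below 0.005 m/s); the robot touches nothing.
It fails at once if the robot presses the glass with more than 25 N (contact force between any of the fingers, the arm and glass_disc above 25 N).
It fails at once if the bar is forced against the glass with more than 18 N (contact force between glass_disc and bar above 18 N).
It fails at once if the glass is lifted or tipped (z of disc_centre in the frame of nest above 0.01 m or angle between disc_centre's own z axis and vertical above 0.15 rad).
It fails at once if a jar, the lid or the vial is disturbed (moved over 15 mm) (distance of any of jar_a, jar_b, jar_c, lid, vial from where it was at the start of the episode above 0.015 m).
It also fails if it takes over 64 s, if anything falls off the work surface, if the arm or the gripper's body presses on something with over 40 N, if the wrist force passes 120 N, or if a joint passes its speed limit or range.

## Working session

There is one attempt and no reset: what is moved stays moved. The work goes in short steps, Python scripts to look and compute and a tool call to move; the robot and the scene stay as the last step left them, time stands still between calls to the robot, and variables do not carry over. Pictures are saved under pics/ and viewed, at most 10 in all, crops included, and the job is handed in when it is done.

Besides the shell and the picture viewer there is one more tool, called after ">>>" by a JSON object that holds its "op" and its "data", one argument or row to a line. move_arm: Moves the arm, as the interface text tells. Its arguments: {"type":"object","properties":{"deltas":{"type":"array","items":{"type":"object","properties":{"jaw":{"type":"number"},"tx":{"type":"number"},"ty":{"type":"number"},"tz":{"type":"number"},"spin":{"type":"number"}}}}},"required":["deltas"]}

```bash
mkdir -p pics; cat > h.py <<'E'
import numpy as np,cv2
from scipy.spatial.transform import Rotation as R
from workcell import manip
def rot(q): return R.from_quat([q[1],q[2],q[3],q[0]]).as_matrix()
def att(im):
    a=np.array(im["attitude"],float); return a if a.shape==(3,3) else rot(a)
def ray(im,u,v):
    K=np.array(im["intrinsics"]); d=np.array([(u-K[0,2])/K[0,0],-(v-K[1,2])/K[1,1],-1.]); return att(im)@d
def at_z(im,u,v,z):
    d=ray(im,u,v); o=np.array(im["xyz"],float); return o+d*(z-o[2])/d[2]
def at_d(im,u,v):
    return np.array(im["xyz"],float)+ray(im,u,v)*np.median(im["depth"][int(v)-1:int(v)+2,int(u)-1:int(u)+2])
def cloud(im):
    h,w=im["depth"].shape;K=np.array(im["intrinsics"]);v,u=np.mgrid[:h,:w];D=im["depth"]
    p=np.stack([(u-K[0,2])/K[0,0]*D,-(v-K[1,2])/K[1,1]*D,-D],-1); return p@att(im).T+np.array(im["xyz"])
def save(n,a): cv2.imwrite("pics/"+n,a[...,::-1])
E
python3 - <<'E'
from h import *
for n in("top","side"):
    im=manip.get_image(n); save(n+"0.png",im["pixels"]); print(n,im["xyz"],im["attitude"],np.array(im["intrinsics"]).tolist())
    for t in("disc_centre","disc_flat","nest","bar_face","bar_tab","grader","jar_a","lid","vial"):
        for r in manip.pinpoint(im,t)[:3]: print(t,np.round(r["position"],1),round(r["p"],2),np.round(at_d(im,*r["position"])))
o=manip.get_obs();print(o)
E
```

```text
top [ 542.03790493   30.16109455 1215.68258667] [ 0.71433948  0.01613908 -0.02776262 -0.69906214] [[404.62432985945566, 0.0, 275.7982445393134], [0.0, 404.62432985945566, 213.21100018055733], [0.0, 0.0, 1.0]]
disc_centre [267.8 144.2] 0.93 [825.  40.  12.]
disc_centre [249.7 213.6] 0.88 [613.  88.  36.]
disc_centre [286.6 299.6] 0.85 [363. -26.  11.]
disc_flat [272.3 127.2] 0.96 [880.  27.   3.]
disc_flat [318.3 230.4] 0.96 [ 569. -118.    3.]
disc_flat [263.5 206.6] 0.79 [635.  48.  30.]
nest [249.9 213.2] 0.79 [614.  87.  36.]
nest [268.1 207.3] 0.68 [633.  34.  31.]
nest [253.4 221.3] 0.6 [590.  76.  37.]
bar_face [257.2 236.7] 0.48 [546.  64.  26.]
bar_tab [259.9 250.2] 0.61 [508.  55.  58.]
bar_tab [208.3 233.8] 0.2 [552. 210.  14.]
grader [253.4 223.3] 0.89 [585.  76.  38.]
jar_a [158.2 274.6] 0.92 [435. 336.  74.]
jar_a [402.7 288.7] 0.92 [ 411. -342.   95.]
jar_a [148.6 214.8] 0.88 [600. 364.  94.]
lid [205.9 233.4] 0.89 [553. 216.  15.]
vial [294.8 205.8] 0.54 [638. -43.  48.]
vial [146.5 214.8] 0.17 [600. 369.  96.]
side [665.50780761 900.05295747 731.73273626] [0.03294474 
[... 910 characters left out ...]
 'joints': array([ 1.24902507e+00,  2.12865335e-01, -3.43818633e-02,  1.32347663e+00,
        4.27881666e-06,  1.57081381e+00]), 'joint_vel': array([-3.15353723e-04, -1.03243024e-03,  1.80380902e-03, -1.00252330e-03,
        7.69727610e-05,  1.85618637e-04]), 'tau': array([ 1.21910907e-03, -6.85975671e+01,  4.87332416e+01,  1.31705870e-03,
       -7.62420382e-05,  8.06442699e-06]), 'eef_pos': array([158.12410536, 474.34384742, 231.33037633]), 'orientation': array([3.69457417e-06, 1.60201093e-01, 9.87084398e-01, 3.61227169e-05]), 'force': array([ 0.5666602 ,  0.26886149, -0.03999455]), 'ft_torque': array([ 0.01551418, -0.00271354, -0.02433055]), 'grasp_force': 0.0, 'width': 85.06376265813738}
```

```bash
python3 - <<'E'
from h import *
a=cv2.imread("pics/top0.png");b=cv2.imread("pics/side0.png")
x=cv2.resize(a[90:330,130:420],None,fx=2.5,fy=2.5,interpolation=cv2.INTER_CUBIC)
cv2.imwrite("pics/top0c.png",x)
y=cv2.resize(a[175:275,200:330],None,fx=6,fy=6,interpolation=cv2.INTER_CUBIC)
cv2.imwrite("pics/top0d.png",y)
E
```

```text
(no output)
```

View pics/top0c.png

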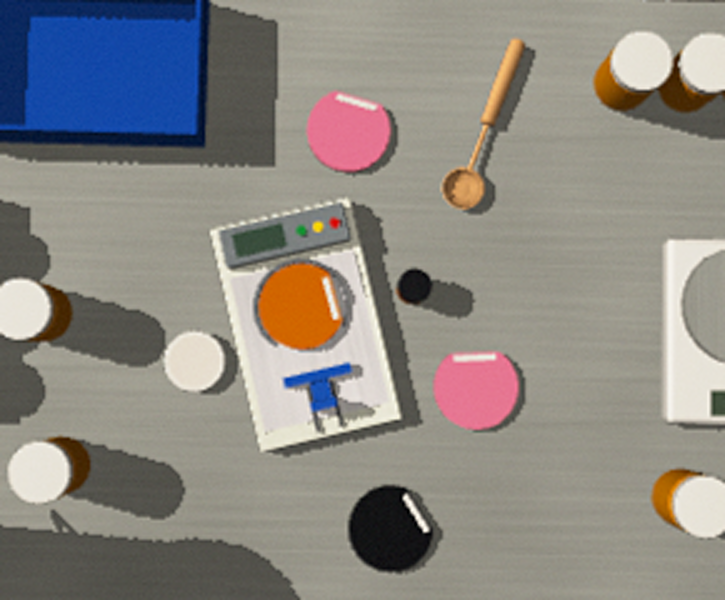

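View pics/top0d.png

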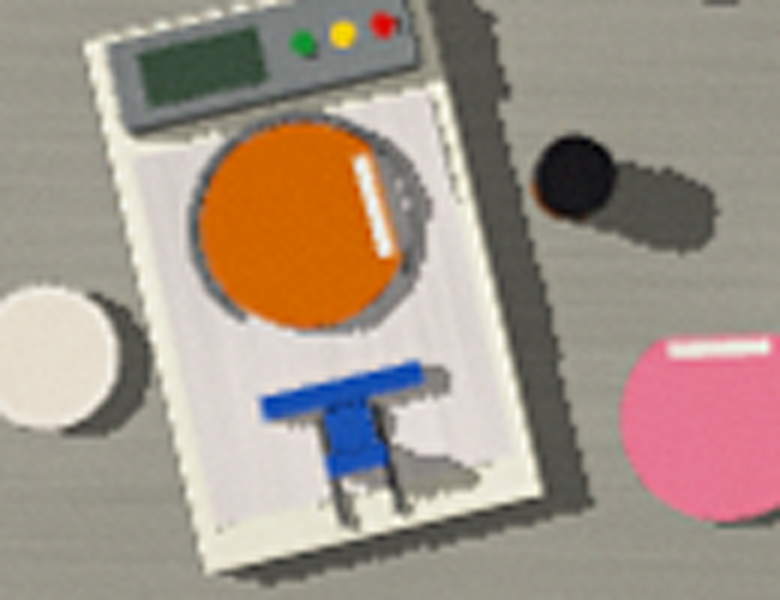

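The listed candidates are the orange glass in the grader at (250,213), pink discs at (269,142) and (320,246), and a black disc at (286,301). I choose the orange one, and the crop confirms it. Its flat with the white stripe faces image right, so it needs about -90° of turn seen from above.

```bash
cat > m.py <<'E'
from h import *
def measure(im,verbose=True):
    P=im["pixels"].astype(int);C=cloud(im);hsv=cv2.cvtColor(im["pixels"],cv2.COLOR_RGB2HSV).astype(int)
    roi=np.zeros(P.shape[:2],bool);roi[175:275,200:330]=1
    # orange -> disc
    m=roi&(hsv[...,0]<20)&(hsv[...,1]>180)&(hsv[...,2]>120)
    n,l,s,_=cv2.connectedComponentsWithStats(m.astype(np.uint8));k=1+np.argmax(s[1:,4]);m=l==k
    cn=max(cv2.findContours(m.astype(np.uint8),0,1)[0],key=len)[:,0]
    v,u=np.nonzero(m);print("disc z",np.median(C[m][:,2]),m.sum())
    W=np.array([at_z(im,a,b,36)[:2] for a,b in cn])
    # robust circle fit
    from scipy.optimize import least_squares
    c0=W.mean(0);f=least_squares(lambda p:np.hypot(*(W-p).T)-50,c0,loss="soft_l1",f_scale=.7);cen=f.x
    big=cv2.dilate(m.astype(np.uint8),np.ones((9,9)))>0
    st=big&(P.min(2)>215)&(hsv[...,1]<25)
    n,l,s,_=cv2.connectedComponentsWithStats(st.astype(np.uint8));
    out=dict(cen=cen)
    X=[]
    for k in range(1,n):
        v,u=np.nonzero(l==k);w=np.array([at_z(im,a,b,36)[:2] for a,b in zip(u,v)]);r=np.hypot(*(w.mean(0)-cen))
        if len(u)>10:
            d,e,q=cv2.PCACompute2(w,None);nn=e[1]*np.sign(e[1]@(w.mean(0)-cen))
            print("stripe",len(u),r,"normal",np.degrees(np.arctan2(nn[1],nn[0])),"dir",np.degrees(np.arctan2(*(w.mean(0)-cen)[::-1])),np.sqrt(q.ravel()))
    b=roi&(hsv[...,0]>100)&(hsv[...,0]<125)&(hsv[...,1]>150)
    B=C[b];
    z=B[:,2];print("blue",b.sum(),"z hist",np.histogram(z,bins=[0,20,30,34,40,48,55,58,64,80]))
    v,u=np.nonzero(b);w=np.array([at_z(im,a,c,37)[:2] for a,c in zip(u,v)])
    return cen,C,b,B,w
E
python3 - <<'E'
from m import *
im=manip.get_image("top");cen,C,b,B,w=measure(im);print("cen",cen)
top=b&(C[...,2]>55);print("tab px",top.sum(),C[top].mean(0))
# grader axis from stage/box: housing cloud outline
z=C[...,2];X=C[...,0];Y=C[...,1]
g=(z>15)&(z<50)&(X>430)&(X<720)&(Y>-40)&(Y<200)
n,l,s,_=cv2.connectedComponentsWithStats(g.astype(np.uint8));k=1+np.argmax(s[1:,4]);g=l==k
r=cv2.minAreaRect(C[g][:,:2].astype(np.float32));print("housing",r)
st=g&(np.abs(z-26)<4);print("stage z",np.median(z[st]))
# bar front (crossbar) pixels
v,u=np.nonzero(b);bw=np.array([at_z(im,a,c,37)[:2] for a,c in zip(u,v)])
bar=b&(z<48)
c2=bw;ang=np.linspace(0,0,1)
np.save("bw.npy",bw)
o=manip.get_obs();print(rot(o["orientation"]).round(4))
s=manip.get_image("side")
D=cloud(s);h=cv2.cvtColor(s["pixels"],cv2.COLOR_RGB2HSV);bb=(h[...,0]>100)&(h[...,0]<125)&(h[...,1]>150)&(D[...,2]>50)&(D[...,2]<75)&(abs(D[...,0]-510)<60)&(abs(D[...,1]-55)<60)
print("side tab",bb.sum(),D[bb].mean(0) if bb.any() else 0, D[bb].min(0),D[bb].max(0))
hs=h.astype(int);mm=(hs[...,0]<20)&(hs[...,1]>180)&(abs(D[...,0]-615)<70)&(abs(D[...,1]-90)<70)&(D[...,2]>28)&(D[...,2]<45)
print("side disc",mm.sum(),D[mm].mean(0))
E
```

```text
disc z 36.76799114873347 796
blue 192 z hist (array([  0,   5,  16, 111,  29,   0,   3,  25,   3]), array([ 0, 20, 30, 34, 40, 48, 55, 58, 64, 80]))
cen [617.18525126  87.16037773]
tab px 31 [504.84071253  56.24784408  61.54877222]
housing ((597.4259033203125, 82.5382308959961), (270.8861083984375, 170.05612182617188), 14.449165344238281)
stage z 26.117494086762235
[[-0.9487  0.3163 -0.    ]
 [ 0.3163  0.9487 -0.    ]
 [ 0.     -0.     -1.    ]]
side tab 3 [499.97122559  65.5897293   57.750531  ] [497.42222751  50.82059212  54.34250295] [504.58203428  73.71725846  60.15759449]
side disc 232 [627.62167042  91.53666616  35.64932805]
```

```bash
cat > st.py <<'E'
from h import *
G=np.radians(14.45);gx=np.array([np.cos(G),np.sin(G)]);gy=np.array([-gx[1],gx[0]]);nest=np.array([616.9,87.4])
def stripe(im):
    # stripe pixels at glass-top height: bright, lying within 45 mm of nest centre
    v,u=np.mgrid[150:300,180:340];w=np.stack([at_z(im,a,b,36)[:2] for a,b in zip(u.ravel(),v.ravel())])
    p=im["pixels"][v.ravel(),u.ravel()].astype(int);r=np.hypot(*(w-nest).T)
    m=(p[:,2]>170)&(r<43); x=w[m]
    med=np.median(x,0);x=x[np.hypot(*(x-med).T)<35]
    c,e,q=cv2.PCACompute2(x.astype(np.float64),None);n=e[1]*np.sign(e[1]@(c[0]-nest))
    f=lambda d:np.degrees(np.arctan2(d[1],d[0]))
    print("stripe px",len(x),"sd",np.sqrt(q.ravel()).round(1),"r",np.hypot(*(c[0]-nest)).round(1),"normal",f(n).round(1),"dir",f(c[0]-nest).round(1),"turn needed (facing -gx)",((194.45-f(n)+180)%360-180).round(1))
E
python3 - <<'E'
from st import *
stripe(manip.get_image("top"))
o=manip.get_obs();T=rot(o["orientation"]);d=np.array([*nest,100])-o["eef_pos"]
print("tool shift to nest z100, units",(T.T@d/25).round(2))
ty=np.degrees(np.arctan2(T[1,1],T[0,1]));print("tool y heading",ty)
E
```

```text
stripe px 33 sd [13.8  1.7] r 35.6 normal -73.5 dir -74.5 turn needed (facing -gx) -92.0
tool shift to nest z100, units [-22.3   -8.88   5.25]
tool y heading 71.5634626683383
```

>>> {"op": "move_arm", "data": {
  "deltas": [
    {"jaw":105,"tx":-1,"ty":-0.4,"spin":-1},
    {"jaw":105,"spin":-1},
    {"jaw":105,"spin":-1},
    {"jaw":105,"spin":-1},
    {"jaw":105,"spin":-1},
    {"jaw":105,"spin":-1},
    {"jaw":105,"spin":-1},
    {"jaw":105,"spin":-1}
  ]
}}

```text
$.deltas[0]: bad value
```

>>> {"op": "move_arm", "data": {
  "deltas": [
    {"jaw":105,"spin":-1},
    {"jaw":105,"spin":-1},
    {"jaw":105,"spin":-1},
    {"jaw":105,"spin":-1},
    {"jaw":105,"spin":-1},
    {"jaw":105,"spin":-1},
    {"jaw":105,"spin":-1},
    {"jaw":105,"spin":-1}
  ]
}}

```text
$.deltas[0]: bad value
```

>>> {"op": "move_arm", "data": {
  "deltas": [
    {"jaw":105,"spin":-1},
    {"jaw":105,"spin":-1},
    {"jaw":105,"spin":-1},
    {"jaw":105,"spin":-1},
    {"jaw":105,"spin":-1},
    {"jaw":105,"spin":-1},
    {"jaw":105,"spin":-1},
    {"jaw":105,"spin":-0.9}
  ]
}}

```text
$.deltas[0]: bad value
```

```bash
cat > go.py <<'E'
from st import *
import sys
def go(x,y,z):
    o=manip.get_obs();T=rot(o["orientation"]);print("t",o["time_s"],"pos",o["eef_pos"].round(2),"w",o["width"].round(1),"F",o["force"].round(2),"j",o["joints"].round(3))
    print("tool y heading",np.degrees(np.arctan2(T[1,1],T[0,1])).round(2),"tilt",np.round(T[:,2],4),"units to target",(T.T@(np.array([x,y,z])-o["eef_pos"])/25).round(3))
if __name__=="__main__": go(*map(float,sys.argv[1:4]))
E
python3 go.py 616.9 87.4 80
```

```text
Traceback (most recent call last):
  File "go.py", line 6, in <module>
    if __name__=="__main__": go(*map(float,sys.argv[1:4]))
                             ~~^^^^^^^^^^^^^^^^^^^^^^^^^^^
  File "go.py", line 4, in go
    o=manip.get_obs();T=rot(o["orientation"]);print("t",o["time_s"],"pos",o["eef_pos"].round(2),"w",o["width"].round(1),"F",o["force"].round(2),"j",o["joints"].round(3))
                                                                                                    ^^^^^^^^^^^^^^^^
AttributeError: 'float' object has no attribute 'round'
```

>>> {"op": "move_arm", "data": {
  "deltas": [
    {"jaw":105,"tx":0,"ty":0,"tz":0,"spin":-1},
    {"jaw":105,"tx":0,"ty":0,"tz":0,"spin":-1},
    {"jaw":105,"tx":0,"ty":0,"tz":0,"spin":-1},
    {"jaw":105,"tx":0,"ty":0,"tz":0,"spin":-1},
    {"jaw":105,"tx":0,"ty":0,"tz":0,"spin":-1},
    {"jaw":105,"tx":0,"ty":0,"tz":0,"spin":-1},
    {"jaw":105,"tx":0,"ty":0,"tz":0,"spin":-1},
    {"jaw":105,"tx":0,"ty":0,"tz":0,"spin":-1}
  ]
}}

```text
time_s: 1.82
eef_pos: [158.1, 474.3, 231.3]
orientation: [-0.0, -0.189, 0.982, 0.0]
force: [-0.1, 0.3, -0.1]
width: 50.2
grasp_force: 0.0
```

```bash
sed -i 's/o\["width"\].round(1)/round(o["width"],1)/' go.py; python3 go.py 616.9 87.4 80
```

```text
t 1.8167 pos [158.12 474.32 231.31] w 50.2 F [-0.06  0.26 -0.14] j [ 1.249  0.213 -0.034  1.324  0.     0.868]
tool y heading 111.81 tilt [-0.  0. -1.] units to target [-11.287 -21.188   6.052]
```

>>> {"op": "move_arm", "data": {
  "deltas": [
    {"jaw":105,"tx":0,"ty":0,"tz":0,"spin":-1},
    {"jaw":105,"tx":0,"ty":0,"tz":0,"spin":-1},
    {"jaw":105,"tx":0,"ty":0,"tz":0,"spin":-1},
    {"jaw":105,"tx":0,"ty":0,"tz":0,"spin":-1},
    {"jaw":105,"tx":0,"ty":0,"tz":0,"spin":-1},
    {"jaw":105,"tx":0,"ty":0,"tz":0,"spin":-1},
    {"jaw":105,"tx":0,"ty":0,"tz":0,"spin":-1},
    {"jaw":105,"tx":0,"ty":0,"tz":0,"spin":-1}
  ]
}}

```text
time_s: 2.48
eef_pos: [158.1, 474.4, 231.3]
orientation: [0.0, -0.514, 0.858, 0.0]
force: [0.0, -0.2, -0.2]
width: 50.6
grasp_force: 0.0
```

>>> {"op": "move_arm", "data": {
  "deltas": [
    {"jaw":105,"tx":0,"ty":0,"tz":0,"spin":-1},
    {"jaw":105,"tx":0,"ty":0,"tz":0,"spin":-1},
    {"jaw":105,"tx":0,"ty":0,"tz":0,"spin":-1},
    {"jaw":105,"tx":0,"ty":0,"tz":0,"spin":-1},
    {"jaw":105,"tx":0,"ty":0,"tz":0,"spin":-1},
    {"jaw":105,"tx":0,"ty":0,"tz":0,"spin":-1},
    {"jaw":105,"tx":0,"ty":0,"tz":0,"spin":-1},
    {"jaw":105,"tx":0,"ty":0,"tz":0,"spin":-1}
  ]
}}

```text
time_s: 3.15
eef_pos: [158.1, 474.3, 231.3]
orientation: [0.0, 0.776, -0.631, -0.0]
force: [-1.0, 0.4, 0.3]
width: 50.0
grasp_force: 0.0
```

>>> {"op": "move_arm", "data": {
  "deltas": [
    {"jaw":105,"tx":0,"ty":0,"tz":0,"spin":-0.8},
    {"jaw":105,"tx":0,"ty":0,"tz":0,"spin":0}
  ]
}}

```text
time_s: 3.32
eef_pos: [158.1, 474.3, 231.3]
orientation: [0.0, 0.797, -0.603, 0.0]
force: [-0.0, -0.4, -0.4]
width: 50.4
grasp_force: 0.0
```

```bash
python3 go.py 616.9 87.4 80
```

```text
t 3.3167 pos [158.13 474.31 231.32] w 50.4 F [-0.04 -0.38 -0.37] j [ 1.249  0.213 -0.034  1.324 -0.    -0.597]
tool y heading -164.24 tilt [ 0. -0. -1.] units to target [ 19.879 -13.457   6.053]
```

>>> {"op": "move_arm", "data": {
  "deltas": [
    {"jaw":105,"tx":1,"ty":-0.68,"tz":0.1,"spin":0},
    {"jaw":105,"tx":1,"ty":-0.68,"tz":0.1,"spin":0},
    {"jaw":105,"tx":1,"ty":-0.68,"tz":0.1,"spin":0},
    {"jaw":105,"tx":1,"ty":-0.68,"tz":0.1,"spin":0},
    {"jaw":105,"tx":1,"ty":-0.68,"tz":0.1,"spin":0},
    {"jaw":105,"tx":1,"ty":-0.68,"tz":0.1,"spin":0},
    {"jaw":105,"tx":1,"ty":-0.68,"tz":0.1,"spin":0},
    {"jaw":105,"tx":1,"ty":-0.68,"tz":0.1,"spin":0}
  ]
}}

```text
time_s: 3.98
eef_pos: [343.8, 317.0, 211.3]
orientation: [-0.0, 0.795, -0.606, 0.0]
force: [0.8, 1.2, 0.8]
width: 50.0
grasp_force: 0.0
```

>>> {"op": "move_arm", "data": {
  "deltas": [
    {"jaw":105,"tx":1,"ty":-0.68,"tz":0.3,"spin":0},
    {"jaw":105,"tx":1,"ty":-0.68,"tz":0.3,"spin":0},
    {"jaw":105,"tx":1,"ty":-0.68,"tz":0.3,"spin":0},
    {"jaw":105,"tx":1,"ty":-0.68,"tz":0.3,"spin":0},
    {"jaw":105,"tx":1,"ty":-0.68,"tz":0.3,"spin":0},
    {"jaw":105,"tx":1,"ty":-0.68,"tz":0.3,"spin":0},
    {"jaw":105,"tx":1,"ty":-0.68,"tz":0.3,"spin":0},
    {"jaw":105,"tx":1,"ty":-0.68,"tz":0.3,"spin":0}
  ]
}}

```text
time_s: 4.65
eef_pos: [528.5, 160.7, 151.0]
orientation: [-0.0, 0.795, -0.606, 0.0]
force: [0.7, 1.0, 1.0]
width: 50.5
grasp_force: 0.0
```

>>> {"op": "move_arm", "data": {
  "deltas": [
    {"jaw":105,"tx":1,"ty":-0.68,"tz":0.5,"spin":0},
    {"jaw":105,"tx":1,"ty":-0.68,"tz":0.5,"spin":0},
    {"jaw":105,"tx":1,"ty":-0.68,"tz":0.5,"spin":0},
    {"jaw":105,"tx":0.88,"ty":-0.54,"tz":0.3,"spin":0},
    {"jaw":105,"tx":0,"ty":0,"tz":0.2,"spin":0},
    {"jaw":105,"tx":0,"ty":0,"tz":0,"spin":0}
  ]
}}

```text
time_s: 5.15
eef_pos: [615.5, 84.8, 99.6]
orientation: [0.001, 0.795, -0.606, -0.001]
force: [-0.6, 0.5, 0.5]
width: 50.1
grasp_force: 0.0
```

```bash
python3 go.py 616.9 87.4 43; python3 - <<'E'
from h import *
im=manip.get_image("side");a=im["pixels"];save("s1.png",cv2.resize(a[150:290,200:360],None,fx=4,fy=4))
E
```

```text
t 5.15 pos [615.45  84.77  99.61] w 50.1 F [-0.58  0.46  0.45] j [ 0.137  0.516  0.065  1.123  0.    -1.701]
tool y heading -164.67 tilt [-2.3e-03 -2.0e-04 -1.0e+00] units to target [-0.085 -0.089  2.264]
```

View pics/s1.png

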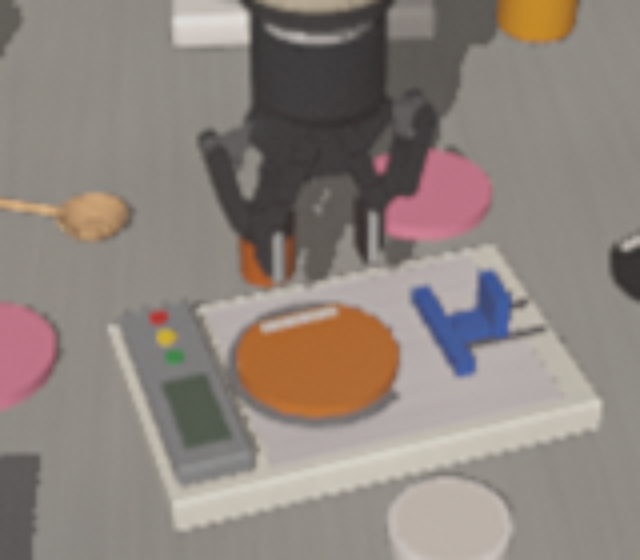

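>>> {"op": "move_arm", "data": {
  "deltas": [
    {"jaw":105,"tx":-0.08,"ty":-0.09,"tz":0.6,"spin":0},
    {"jaw":105,"tx":0,"ty":0,"tz":0.6,"spin":0},
    {"jaw":105,"tx":0,"ty":0,"tz":0.6,"spin":0},
    {"jaw":105,"tx":0,"ty":0,"tz":0.4,"spin":0},
    {"jaw":105,"tx":0,"ty":0,"tz":0.1,"spin":0},
    {"jaw":105,"tx":0,"ty":0,"tz":0,"spin":0},
    {"jaw":105,"tx":0,"ty":0,"tz":0,"spin":0}
  ]
}}

```text
time_s: 5.78
eef_pos: [617.5, 88.7, 44.8]
orientation: [-0.0, 0.796, -0.605, 0.0]
force: [-0.3, 0.0, 0.8]
width: 49.9
grasp_force: 0.0
```

```bash
python3 go.py 616.9 87.4 36
```

```text
t 5.7833 pos [617.5   88.71  44.77] w 49.9 F [-0.27  0.04  0.79] j [ 0.143  0.556 -0.013  1.     0.    -1.7  ]
tool y heading -164.43 tilt [ 9.e-04  2.e-04 -1.e+00] units to target [0.044 0.038 0.351]
```

>>> {"op": "move_arm", "data": {
  "deltas": [
    {"jaw":105,"tx":0.04,"ty":0.04,"tz":0.1,"spin":0},
    {"jaw":105,"tx":0,"ty":0,"tz":0.1,"spin":0},
    {"jaw":105,"tx":0,"ty":0,"tz":0.08,"spin":0},
    {"jaw":105,"tx":0,"ty":0,"tz":0,"spin":0},
    {"jaw":105,"tx":0,"ty":0,"tz":0,"spin":0},
    {"jaw":105,"tx":0,"ty":0,"tz":0,"spin":0}
  ]
}}

```text
time_s: 6.28
eef_pos: [616.6, 87.1, 36.9]
orientation: [-0.0, 0.796, -0.605, 0.0]
force: [0.4, -0.5, -1.1]
width: 50.2
grasp_force: 0.0
```

```bash
python3 go.py 616.9 87.4 33
```

```text
t 6.2833 pos [616.6   87.1   36.87] w 50.2 F [ 0.38 -0.49 -1.1 ] j [ 0.14   0.562 -0.026  0.983  0.    -1.702]
tool y heading -164.44 tilt [ 0.  0. -1.] units to target [-0.008 -0.015  0.155]
```

>>> {"op": "move_arm", "data": {
  "deltas": [
    {"jaw":105,"tx":0,"ty":0,"tz":0.02,"spin":0},
    {"jaw":105,"tx":0,"ty":0,"tz":0.02,"spin":0},
    {"jaw":105,"tx":0,"ty":0,"tz":0.02,"spin":0},
    {"jaw":105,"tx":0,"ty":0,"tz":0,"spin":0}
  ]
}}

```text
time_s: 6.62
eef_pos: [616.5, 87.1, 35.2]
orientation: [0.0, 0.796, -0.605, -0.0]
force: [-1.2, 0.3, -0.4]
width: 50.5
grasp_force: 0.0
```

>>> {"op": "move_arm", "data": {
  "deltas": [
    {"jaw":105,"tx":0,"ty":0,"tz":0.02,"spin":0},
    {"jaw":105,"tx":0,"ty":0,"tz":0.01,"spin":0},
    {"jaw":105,"tx":0,"ty":0,"tz":0,"spin":0}
  ]
}}

```text
time_s: 6.87
eef_pos: [616.5, 87.1, 34.5]
orientation: [0.0, 0.796, -0.605, -0.0]
force: [0.1, -0.2, 0.2]
width: 50.2
grasp_force: 0.0
```

>>> {"op": "move_arm", "data": {
  "deltas": [
    {"jaw":105,"tx":0,"ty":0,"tz":0.01,"spin":0},
    {"jaw":105,"tx":0,"ty":0,"tz":0.01,"spin":0},
    {"jaw":105,"tx":0,"ty":0,"tz":0,"spin":0},
    {"jaw":105,"tx":0,"ty":0,"tz":0,"spin":0}
  ]
}}

```text
time_s: 7.2
eef_pos: [616.5, 87.1, 34.0]
orientation: [0.0, 0.796, -0.605, -0.0]
force: [-0.1, 0.0, 0.0]
width: 50.3
grasp_force: 0.0
```

>>> {"op": "move_arm", "data": {
  "deltas": [
    {"jaw":105,"tx":0,"ty":0,"tz":0.01,"spin":0},
    {"jaw":105,"tx":0,"ty":0,"tz":0.01,"spin":0},
    {"jaw":105,"tx":0,"ty":0,"tz":0,"spin":0},
    {"jaw":105,"tx":0,"ty":0,"tz":0,"spin":0}
  ]
}}

```text
time_s: 7.53
eef_pos: [616.5, 87.1, 33.5]
orientation: [0.0, 0.796, -0.605, -0.0]
force: [0.3, 0.0, 0.6]
width: 49.8
grasp_force: 0.0
```

>>> {"op": "move_arm", "data": {
  "deltas": [
    {"jaw":105,"tx":0,"ty":0,"tz":0.01,"spin":0},
    {"jaw":105,"tx":0,"ty":0,"tz":0,"spin":0},
    {"jaw":105,"tx":0,"ty":0,"tz":0,"spin":0}
  ]
}}

```text
time_s: 7.78
eef_pos: [616.6, 87.1, 33.3]
orientation: [0.0, 0.796, -0.605, 0.0]
force: [0.4, 0.2, -0.8]
width: 50.1
grasp_force: 0.0
```

>>> {"op": "move_arm", "data": {
  "deltas": [
    {"jaw":105,"tx":0,"ty":0,"tz":0.01,"spin":0},
    {"jaw":105,"tx":0,"ty":0,"tz":0,"spin":0},
    {"jaw":105,"tx":0,"ty":0,"tz":0,"spin":0}
  ]
}}

```text
time_s: 8.03
eef_pos: [616.6, 87.1, 33.1]
orientation: [-0.0, 0.796, -0.605, 0.0]
force: [-0.4, 1.1, 0.4]
width: 50.0
grasp_force: 0.0
```

>>> {"op": "move_arm", "data": {
  "deltas": [
    {"jaw":105,"tx":0,"ty":0,"tz":0.01,"spin":0},
    {"jaw":105,"tx":0,"ty":0,"tz":0,"spin":0},
    {"jaw":105,"tx":0,"ty":0,"tz":0,"spin":0}
  ]
}}

```text
time_s: 8.28
eef_pos: [616.7, 87.1, 33.0]
orientation: [-0.0, 0.796, -0.605, 0.0]
force: [-0.5, 0.1, 4.1]
width: 50.2
grasp_force: 1.6
```

>>> {"op": "move_arm", "data": {
  "deltas": [
    {"jaw":105,"tx":0,"ty":0,"tz":0.006,"spin":0},
    {"jaw":105,"tx":0,"ty":0,"tz":0,"spin":0.2},
    {"jaw":105,"tx":0,"ty":0,"tz":0,"spin":0.4},
    {"jaw":105,"tx":0,"ty":0,"tz":0,"spin":0.4}
  ]
}}

```text
time_s: 8.62
eef_pos: [616.9, 87.2, 32.9]
orientation: [-0.0, 0.769, -0.64, 0.0]
force: [0.3, 0.0, 4.4]
width: 50.5
grasp_force: 2.4
```

```bash
python3 -c "
from h import *
o=manip.get_obs();print(o['force'],o['ft_torque'],o['eef_pos'],o['grasp_force'])"; python3 go.py 616.9 87.4 33; python3 -c "
from st import *
im=manip.get_image('top');stripe(im)"
```

```text
[0.29358448 0.01695506 4.36300384] [-0.09158322  0.09354611  0.02461494] [616.86541548  87.1636985   32.94975391] 2.3746564107545964
t 8.6167 pos [616.87  87.16  32.95] w 50.5 F [0.29 0.02 4.36] j [ 0.14   0.565 -0.031  0.974 -0.    -1.613]
tool y heading -169.53 tilt [ 7.e-04  1.e-04 -1.e+00] units to target [-0.009 -0.003 -0.002]
  return _methods._mean(a, axis=axis, dtype=dtype,
  ret = um.true_divide(
Traceback (most recent call last):
  File "st.py", line 9, in stripe
    c,e,q=cv2.PCACompute2(x.astype(np.float64),None);n=e[1]*np.sign(e[1]@(c[0]-nest))
          ~~~~~~~~~~~~~~~^^^^^^^^^^^^^^^^^^^^^^^^^^^
cv2.error: OpenCV(4.12.0) /io/opencv/modules/core/src/matmul.dispatch.cpp:788: error: (-215:Assertion failed) nsamples > 0 in function 'calcCovarMatrix'
```

>>> {"op": "move_arm", "data": {
  "deltas": [
    {"jaw":105,"tx":0,"ty":0,"tz":0,"spin":0.6},
    {"jaw":105,"tx":0,"ty":0,"tz":0,"spin":0.6},
    {"jaw":105,"tx":0,"ty":0,"tz":0,"spin":0.6},
    {"jaw":105,"tx":0,"ty":0,"tz":0,"spin":0.6},
    {"jaw":105,"tx":0,"ty":0,"tz":0,"spin":0.6},
    {"jaw":105,"tx":0,"ty":0,"tz":0,"spin":0.6},
    {"jaw":105,"tx":0,"ty":0,"tz":0,"spin":0.6},
    {"jaw":105,"tx":0,"ty":0,"tz":0,"spin":0}
  ]
}}

```text
time_s: 9.33
eef_pos: [616.9, 87.2, 33.0]
orientation: [0.0, -0.639, 0.769, -0.0]
force: [-0.7, 0.6, 5.1]
width: 50.0
grasp_force: 2.6
```

```bash
python3 go.py 616.9 87.4 33; python3 - <<'E'
from h import *
im=manip.get_image("side");a=im["pixels"];save("s2.png",cv2.resize(a[150:290,200:360],None,fx=4,fy=4))
E
```

```text
t 9.3333 pos [616.86  87.15  32.96] w 50.0 F [-0.71  0.59  5.09] j [ 0.14   0.565 -0.031  0.974  0.    -1.246]
tool y heading 169.41 tilt [ 7.e-04  1.e-04 -1.e+00] units to target [-0.01   0.    -0.001]
```

View pics/s2.png

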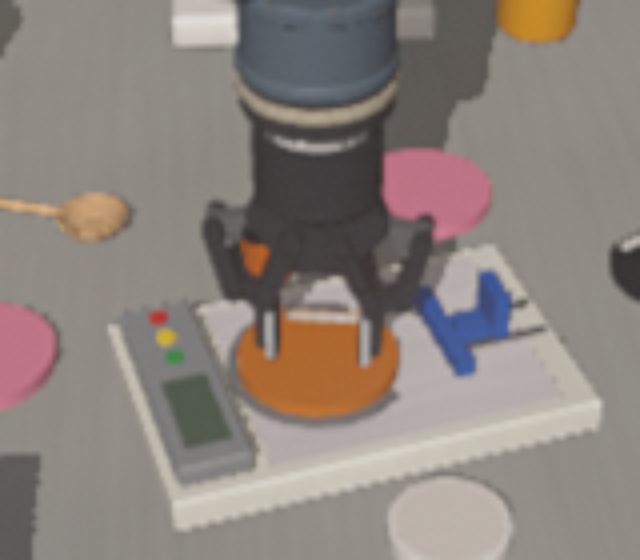

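The side picture shows the stripe, at about (320,312) in the crop, turning along with the fingers. Contact force is steady at about 5 N, so I continue the turn.

>>> {"op": "move_arm", "data": {
  "deltas": [
    {"jaw":105,"tx":0,"ty":0,"tz":0,"spin":0.6},
    {"jaw":105,"tx":0,"ty":0,"tz":0,"spin":0.9},
    {"jaw":105,"tx":0,"ty":0,"tz":0,"spin":0.9},
    {"jaw":105,"tx":0,"ty":0,"tz":0,"spin":0.9},
    {"jaw":105,"tx":0,"ty":0,"tz":0,"spin":0.9},
    {"jaw":105,"tx":0,"ty":0,"tz":0,"spin":0.9},
    {"jaw":105,"tx":0,"ty":0,"tz":0,"spin":0.9},
    {"jaw":105,"tx":0,"ty":0,"tz":0,"spin":0.6}
  ]
}}

```text
time_s: 10.05
eef_pos: [616.9, 87.2, 33.0]
orientation: [0.0, -0.394, 0.919, -0.0]
force: [-0.4, 0.5, 5.8]
width: 50.3
grasp_force: 2.6
```

>>> {"op": "move_arm", "data": {
  "deltas": [
    {"jaw":105,"tx":0,"ty":0,"tz":0,"spin":0.9},
    {"jaw":105,"tx":0,"ty":0,"tz":0,"spin":0.9},
    {"jaw":105,"tx":0,"ty":0,"tz":0,"spin":0.9},
    {"jaw":105,"tx":0,"ty":0,"tz":0,"spin":0.9},
    {"jaw":105,"tx":0,"ty":0,"tz":0,"spin":0.9},
    {"jaw":105,"tx":0,"ty":0,"tz":0,"spin":0.9},
    {"jaw":105,"tx":0,"ty":0,"tz":0,"spin":0.6},
    {"jaw":105,"tx":0,"ty":0,"tz":0,"spin":0.3}
  ]
}}

```text
time_s: 10.72
eef_pos: [616.9, 87.2, 33.0]
orientation: [0.0, -0.13, 0.992, 0.0]
force: [-0.1, 0.8, 5.2]
width: 50.3
grasp_force: 2.6
```

```bash
python3 go.py 616.9 87.4 33; python3 - <<'E'
from h import *
im=manip.get_image("side");a=im["pixels"];save("s3.png",cv2.resize(a[150:290,200:360],None,fx=4,fy=4))
E
```

```text
t 10.7167 pos [616.88  87.18  32.96] w 50.3 F [-0.11  0.79  5.19] j [ 0.14   0.565 -0.031  0.974 -0.    -0.12 ]
tool y heading 104.93 tilt [ 7.e-04  1.e-04 -1.e+00] units to target [-0.003  0.008 -0.002]
```

View pics/s3.png

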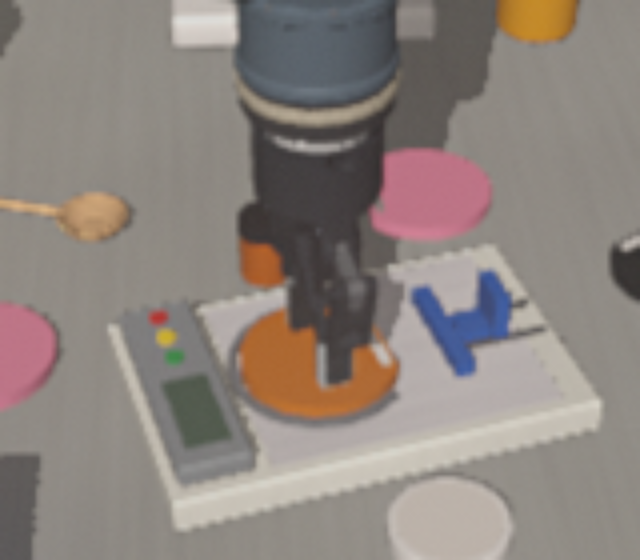

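>>> {"op": "move_arm", "data": {
  "deltas": [
    {"jaw":105,"tx":0,"ty":0,"tz":-0.1,"spin":0},
    {"jaw":105,"tx":0,"ty":0,"tz":-0.5,"spin":0},
    {"jaw":105,"tx":0,"ty":0,"tz":-0.9,"spin":0},
    {"jaw":105,"tx":0,"ty":0,"tz":-0.9,"spin":0},
    {"jaw":255,"tx":0.5,"ty":0,"tz":-0.4,"spin":0},
    {"jaw":255,"tx":1,"ty":0,"tz":0,"spin":0},
    {"jaw":255,"tx":1,"ty":0,"tz":0,"spin":0},
    {"jaw":255,"tx":1,"ty":0,"tz":0,"spin":0}
  ]
}}

```text
time_s: 11.43
eef_pos: [531.0, 64.2, 102.6]
orientation: [-0.0, -0.132, 0.991, -0.0]
force: [0.4, -0.6, -1.2]
width: 1.7
grasp_force: 0.0
```

>>> {"op": "move_arm", "data": {
  "deltas": [
    {"jaw":255,"tx":1,"ty":0,"tz":0,"spin":0},
    {"jaw":255,"tx":0.8,"ty":0,"tz":0,"spin":0},
    {"jaw":255,"tx":0.6,"ty":0,"tz":0,"spin":0},
    {"jaw":255,"tx":0,"ty":0,"tz":0,"spin":0},
    {"jaw":255,"tx":0,"ty":0,"tz":0,"spin":0}
  ]
}}

```text
time_s: 11.85
eef_pos: [474.0, 48.7, 103.0]
orientation: [0.0, -0.131, 0.991, -0.0]
force: [0.4, 0.3, 0.4]
width: -0.4
grasp_force: 0.0
```

```bash
python3 go.py 473.5 50.6 47; python3 - <<'E'
from st import *
im=manip.get_image("top");save("t2.png",cv2.resize(im["pixels"][175:275,200:330],None,fx=6,fy=6,interpolation=cv2.INTER_CUBIC))
stripe(im)
E
```

```text
t 11.85 pos [473.96  48.7  102.98] w -0.4 F [0.43 0.25 0.4 ] j [ 0.102  0.229 -0.347  0.994  0.    -0.161]
tool y heading 105.1 tilt [ 4.e-04  1.e-04 -1.e+00] units to target [-1.000e-03  7.900e-02  2.239e+00]
stripe px 30 sd [12.6  1.7] r 36.7 normal -164.4 dir -165.5 turn needed (facing -gx) -1.1
```

View pics/t2.png

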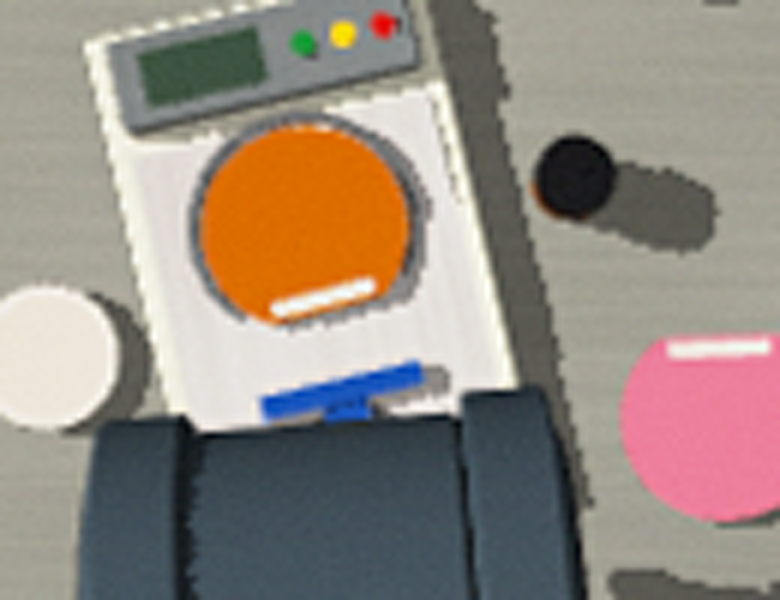

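The stripe now faces the bar, about 1° from square, at about (323,298) in the crop. The bar is at (340,390). I lower the shut fingers behind the tab.

>>> {"op": "move_arm", "data": {
  "deltas": [
    {"jaw":255,"tx":0,"ty":0.08,"tz":0.5,"spin":0.13},
    {"jaw":255,"tx":0,"ty":0,"tz":0.6,"spin":0},
    {"jaw":255,"tx":0,"ty":0,"tz":0.5,"spin":0},
    {"jaw":255,"tx":0,"ty":0,"tz":0.4,"spin":0},
    {"jaw":255,"tx":0,"ty":0,"tz":0.24,"spin":0},
    {"jaw":255,"tx":0,"ty":0,"tz":0,"spin":0},
    {"jaw":255,"tx":0,"ty":0,"tz":0,"spin":0},
    {"jaw":255,"tx":0,"ty":0,"tz":0,"spin":0}
  ]
}}

```text
time_s: 12.57
eef_pos: [474.1, 50.8, 47.2]
orientation: [0.0, -0.125, 0.992, -0.0]
force: [-0.3, -0.1, 0.6]
width: -0.0
grasp_force: 0.0
```

```bash
python3 go.py 512.2 60.5 47; python3 - <<'E'
from h import *
im=manip.get_image("side");a=im["pixels"];save("s4.png",cv2.resize(a[150:290,240:400],None,fx=4,fy=4))
E
```

```text
t 12.5667 pos [474.15  50.76  47.2 ] w -0.0 F [-0.27 -0.11  0.59] j [ 0.107  0.284 -0.431  0.855 -0.    -0.145]
tool y heading 104.41 tilt [ 7.e-04  1.e-04 -1.e+00] units to target [-1.571 -0.002  0.009]
```

View pics/s4.png

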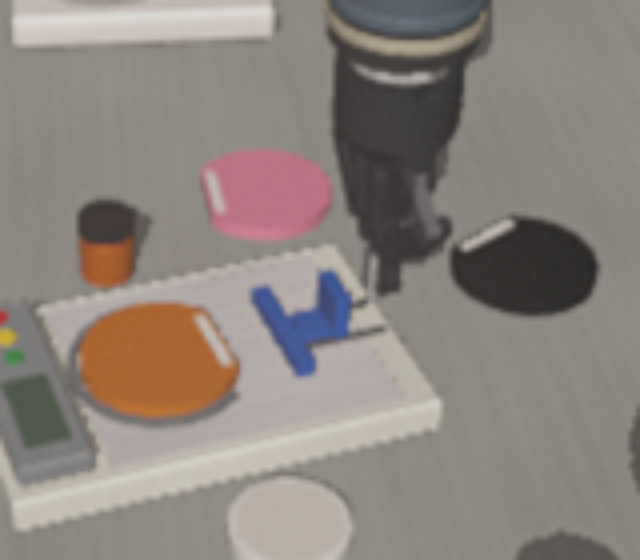

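>>> {"op": "move_arm", "data": {
  "deltas": [
    {"jaw":255,"tx":-0.15,"ty":0,"tz":0,"spin":0},
    {"jaw":255,"tx":-0.15,"ty":0,"tz":0,"spin":0},
    {"jaw":255,"tx":-0.15,"ty":0,"tz":0,"spin":0},
    {"jaw":255,"tx":-0.15,"ty":0,"tz":0,"spin":0},
    {"jaw":255,"tx":-0.15,"ty":0,"tz":0,"spin":0},
    {"jaw":255,"tx":-0.15,"ty":0,"tz":0,"spin":0},
    {"jaw":255,"tx":-0.15,"ty":0,"tz":0,"spin":0},
    {"jaw":255,"tx":-0.15,"ty":0,"tz":0,"spin":0}
  ]
}}

```text
time_s: 13.28
eef_pos: [502.9, 58.3, 46.6]
orientation: [-0.0, -0.125, 0.992, 0.0]
force: [-1.9, -0.8, 0.7]
width: -0.1
grasp_force: 1.1
```

```bash
cat > gap.py <<'E'
from st import *
im=manip.get_image("top");stripe(im)
o=manip.get_obs();p=o["eef_pos"][:2]-np.array([597.4,82.5]);print("TCP s",(p@gx).round(2),"lat",(p@gy).round(2),"F along gx",(o["force"][:2]@gx).round(2),o["time_s"])
hsv=cv2.cvtColor(im["pixels"],cv2.COLOR_RGB2HSV);v,u=np.nonzero((hsv[...,0]>100)&(hsv[...,0]<125)&(hsv[...,1]>150))
w=np.array([at_z(im,a,b,37)[:2] for a,b in zip(u,v)])-np.array([597.4,82.5]);s=w@gx;l=w@gy;k=(abs(l)<38)&(abs(s)<110)
# front edge of bar: max s in lateral bins
for a in range(-36,37,12):
    q=k&(abs(l-a)<6); print(a,q.sum(),s[q].max().round(1) if q.any() else None,end=" | ")
E
python3 gap.py
```

```text
stripe px 30 sd [12.6  1.7] r 36.7 normal -164.4 dir -165.5 turn needed (facing -gx) -1.1
TCP s -96.93 lat 0.12 F along gx -0.62 13.3333
-36 0 None | -24 0 None | -12 0 None | 0 0 None | 12 0 None | 24 0 None | 36 0 None |
```

>>> {"op": "move_arm", "data": {
  "deltas": [
    {"jaw":255,"tx":-0.1,"ty":0,"tz":0,"spin":0},
    {"jaw":255,"tx":-0.1,"ty":0,"tz":0,"spin":0},
    {"jaw":255,"tx":-0.1,"ty":0,"tz":0,"spin":0},
    {"jaw":255,"tx":-0.1,"ty":0,"tz":0,"spin":0},
    {"jaw":255,"tx":0,"ty":0,"tz":0,"spin":0}
  ]
}}

```text
time_s: 13.75
eef_pos: [512.8, 60.8, 46.7]
orientation: [0.0, -0.125, 0.992, 0.0]
force: [-1.2, -0.4, 0.2]
width: -0.4
grasp_force: 0.0
```

```bash
python3 go.py 512.2 60.5 47; python3 - <<'E'
from h import *
im=manip.get_image("side");a=im["pixels"];save("s5.png",cv2.resize(a[190:260,240:340],None,fx=7,fy=7))
E
```

```text
t 13.75 pos [512.85  60.8   46.65] w -0.4 F [-1.25 -0.42  0.22] j [ 0.118  0.357 -0.327  0.887  0.    -0.134]
tool y heading 104.41 tilt [ 3.e-04  1.e-04 -1.e+00] units to target [ 0.028 -0.005 -0.014]
```

View pics/s5.png

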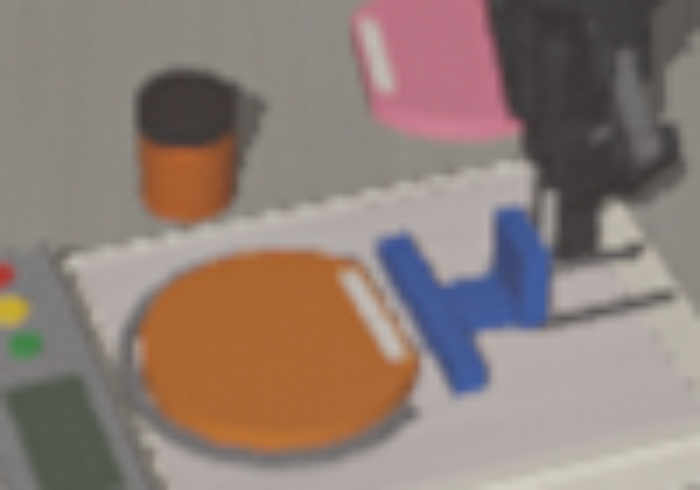

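The bar, with its front edge at about (425,310) in the crop, is moving squarely and is about 8-10 mm from the flat. I continue slowly.

>>> {"op": "move_arm", "data": {
  "deltas": [
    {"jaw":255,"tx":-0.05,"ty":0,"tz":0,"spin":0},
    {"jaw":255,"tx":-0.05,"ty":0,"tz":0,"spin":0},
    {"jaw":255,"tx":-0.05,"ty":0,"tz":0,"spin":0},
    {"jaw":255,"tx":-0.05,"ty":0,"tz":0,"spin":0},
    {"jaw":255,"tx":-0.03,"ty":0,"tz":0,"spin":0},
    {"jaw":255,"tx":0,"ty":0,"tz":0,"spin":0}
  ]
}}

```text
time_s: 14.3
eef_pos: [518.1, 62.2, 46.7]
orientation: [0.0, -0.125, 0.992, 0.0]
force: [-0.5, 0.1, 0.7]
width: -0.2
grasp_force: 0.2
```

```bash
cat > sg.py <<'E'
from st import *
# gap along grader x between blue bar top front edge (z 37) and glass rim top (z 36), side view
im=manip.get_image("side");hsv=cv2.cvtColor(im["pixels"],cv2.COLOR_RGB2HSV);H,S=hsv[...,0],hsv[...,1]
def prof(m,z):
    v,u=np.nonzero(m);w=np.array([at_z(im,a,b,z)[:2] for a,b in zip(u,v)])-np.array([597.4,82.5]);return w@gx,w@gy
bs,bl=prof((H>100)&(H<125)&(S>150),37);os,ol=prof((H<20)&(S>150),36)
for a in range(-25,26,10):
    q=(abs(bl-a)<5)&(abs(bs)<90);r=(abs(ol-a)<5)&(os>-60)&(os<60)
    if q.any() and r.any(): print(a,"bar front",bs[q].max().round(1),"glass edge",os[r].min().round(1))
o=manip.get_obs();p=o["eef_pos"][:2]-np.array([597.4,82.5]);print("TCP s",(p@gx).round(2),"F",(o["force"][:2]@gx).round(2),o["time_s"])
E
python3 sg.py
```

```text
-5 bar front -77.7 glass edge -11.8
5 bar front -70.9 glass edge -11.6
15 bar front -54.8 glass edge -12.4
TCP s -81.86 F -0.02 14.35
```

>>> {"op": "move_arm", "data": {
  "deltas": [
    {"jaw":255,"tx":-0.02,"ty":0,"tz":0,"spin":0},
    {"jaw":255,"tx":-0.02,"ty":0,"tz":0,"spin":0},
    {"jaw":255,"tx":-0.02,"ty":0,"tz":0,"spin":0},
    {"jaw":255,"tx":-0.02,"ty":0,"tz":0,"spin":0}
  ]
}}

```text
time_s: 14.68
eef_pos: [519.9, 62.6, 46.7]
orientation: [-0.0, -0.125, 0.992, -0.0]
force: [-2.5, -0.7, 0.8]
width: -0.1
grasp_force: 1.0
```

```bash
python3 sg.py; python3 - <<'E'
from h import *
im=manip.get_image("side");a=im["pixels"];save("s6.png",cv2.resize(a[190:260,240:340],None,fx=7,fy=7))
E
```

```text
-5 bar front -75.4 glass edge -11.8
5 bar front -72.4 glass edge -11.6
TCP s -79.94 F -1.65 14.7333
```

View pics/s6.png

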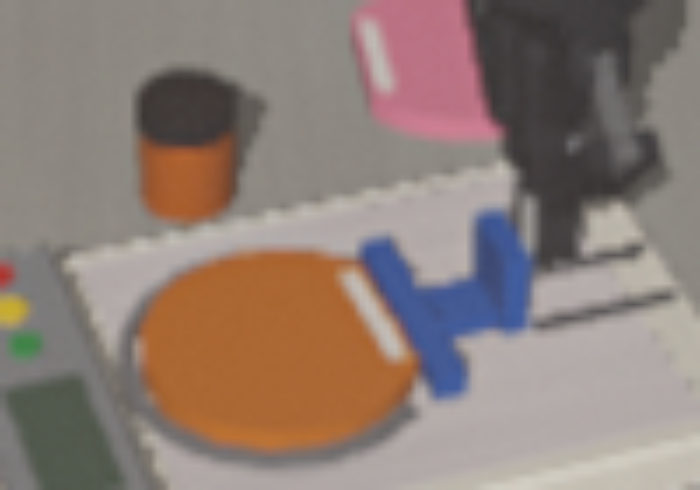

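The bar is nearly touching, with a remaining gap of about 2-4 mm near (405,330) in the crop. I go on in small steps, watching the force.

>>> {"op": "move_arm", "data": {
  "deltas": [
    {"jaw":255,"tx":-0.02,"ty":0,"tz":0,"spin":0},
    {"jaw":255,"tx":-0.02,"ty":0,"tz":0,"spin":0},
    {"jaw":255,"tx":-0.01,"ty":0,"tz":0,"spin":0}
  ]
}}

```text
time_s: 15.03
eef_pos: [521.1, 62.9, 46.6]
orientation: [-0.0, -0.125, 0.992, 0.0]
force: [-1.7, -0.9, 0.6]
width: -0.2
grasp_force: 1.1
```

>>> {"op": "move_arm", "data": {
  "deltas": [
    {"jaw":255,"tx":-0.02,"ty":0,"tz":0,"spin":0},
    {"jaw":255,"tx":-0.01,"ty":0,"tz":0,"spin":0},
    {"jaw":255,"tx":-0.01,"ty":0,"tz":0,"spin":0}
  ]
}}

```text
time_s: 15.28
eef_pos: [522.0, 63.2, 46.7]
orientation: [-0.0, -0.125, 0.992, 0.0]
force: [-2.5, -0.7, 1.4]
width: 0.3
grasp_force: 1.1
```

>>> {"op": "move_arm", "data": {
  "deltas": [
    {"jaw":255,"tx":-0.01,"ty":0,"tz":0,"spin":0},
    {"jaw":255,"tx":-0.01,"ty":0,"tz":0,"spin":0},
    {"jaw":255,"tx":-0.01,"ty":0,"tz":0,"spin":0}
  ]
}}

```text
time_s: 15.53
eef_pos: [522.8, 63.4, 46.7]
orientation: [0.0, -0.125, 0.992, 0.0]
force: [-1.2, -0.6, 0.0]
width: 0.0
grasp_force: 1.1
```

```bash
python3 sg.py; python3 - <<'E'
from st import *
stripe(manip.get_image("top"))
im=manip.get_image("side");a=im["pixels"];save("s7.png",cv2.resize(a[215:255,270:320],None,fx=14,fy=14))
E
```

```text
25 bar front -60.4 glass edge -20.2
TCP s -77.01 F -1.35 15.5833
  return _methods._mean(a, axis=axis, dtype=dtype,
  ret = um.true_divide(
Traceback (most recent call last):
  File "st.py", line 9, in stripe
    c,e,q=cv2.PCACompute2(x.astype(np.float64),None);n=e[1]*np.sign(e[1]@(c[0]-nest))
          ~~~~~~~~~~~~~~~^^^^^^^^^^^^^^^^^^^^^^^^^^^
cv2.error: OpenCV(4.12.0) /io/opencv/modules/core/src/matmul.dispatch.cpp:788: error: (-215:Assertion failed) nsamples > 0 in function 'calcCovarMatrix'
```

>>> {"op": "move_arm", "data": {
  "deltas": [
    {"jaw":255,"tx":-0.01,"ty":0,"tz":0,"spin":0},
    {"jaw":255,"tx":-0.01,"ty":0,"tz":0,"spin":0}
  ]
}}

```text
time_s: 15.8
eef_pos: [523.3, 63.5, 46.7]
orientation: [0.0, -0.125, 0.992, 0.0]
force: [-2.4, -0.3, 0.5]
width: 0.1
grasp_force: 1.1
```

>>> {"op": "move_arm", "data": {
  "deltas": [
    {"jaw":255,"tx":-0.01,"ty":0,"tz":0,"spin":0},
    {"jaw":255,"tx":-0.01,"ty":0,"tz":0,"spin":0}
  ]
}}

```text
time_s: 15.97
eef_pos: [523.7, 63.6, 46.6]
orientation: [-0.0, -0.125, 0.992, -0.0]
force: [-1.9, 0.1, 0.2]
width: 0.1
grasp_force: 1.1
```

>>> {"op": "move_arm", "data": {
  "deltas": [
    {"jaw":255,"tx":-0.01,"ty":0,"tz":0,"spin":0},
    {"jaw":255,"tx":-0.01,"ty":0,"tz":0,"spin":0}
  ]
}}

```text
time_s: 16.13
eef_pos: [524.2, 63.7, 46.6]
orientation: [-0.0, -0.125, 0.992, 0.0]
force: [-2.1, -0.2, 0.3]
width: -0.4
grasp_force: 1.1
```

>>> {"op": "move_arm", "data": {
  "deltas": [
    {"jaw":255,"tx":-0.01,"ty":0,"tz":0,"spin":0},
    {"jaw":255,"tx":-0.01,"ty":0,"tz":0,"spin":0}
  ]
}}

```text
time_s: 16.3
eef_pos: [524.7, 63.9, 46.7]
orientation: [0.0, -0.125, 0.992, 0.0]
force: [-2.1, 0.3, 0.1]
width: -0.3
grasp_force: 1.1
```

```bash
cat > sc.py <<'E'
from st import *
im=manip.get_image("side");P=im["pixels"]
hsv=cv2.cvtColor(P,cv2.COLOR_RGB2HSV);H,S=hsv[...,0].astype(int),hsv[...,1]
s="";C=np.array(P).astype(int)
for v in range(222,250,2):
    row=""
    for u in range(272,312):
        r=C[v,u];row+="B" if r[2]>r[0]+40 else "O" if r[0]>r[2]+60 else "W" if r.min()>150 else "g"
    print(v,row)
o=manip.get_obs();print(o["eef_pos"].round(2),o["force"].round(2))
E
python3 sc.py; python3 -c "
from h import *
im=manip.get_image('side')
for n in ('disc_flat','bar_face','bar_tab'):
  for r in manip.pinpoint(im,n)[:3]: print(n,np.round(r['position'],1),round(r['p'],2),at_z(im,*r['position'],{'bar_tab':61}.get(n,31)).round(1))"
```

```text
222 WWWWWWWWWWWWWWWWWWWWWWWWWWWWWWWWWgBBBBBg
224 WWWWWWWWWWWWWWWWWWggggWWWWWWWWWWWggBBBBB
226 gOOOOOOOOOOOOgggggBBBBBgWWWWWWWWWggBBBBB
228 OOOOOOOOOOOOOOOOOOOgBBBBgWWWWWWWWgBBBBBB
230 OOOOOOOOOOOOOOOOWWWggBBBBggWgggggBBBBBBB
232 OOOOOOOOOOOOOOOOOgWWggBBBBBBBBBBBBBBBBBB
234 OOOOOOOOOOOOOOOOOOgWWggBBBBBBBBBBBBBBBBB
236 OOOOOOOOOOOOOOOOOOOgWWggBBBBBBBBBBBBBBBB
238 OOOOOOOOOOOOOOOOOOOOgWWggBBBBBBBggWWWWWW
240 OOOOOOOOOOOOOOOOOOOOOgWWggBBBBBgWWWWWWWW
242 OOOOOOOOOOOOOOOOOOOOOOOOOOgBBBBBgWWWWWWW
244 OOOOOOOOOOOOOOOOOOOOOOOOOOgBBBBBBgWWWWWW
246 OOOOOOOOOOOOOOOOOOOOOOOOOgWgBBBBgWWWWWWW
248 OOOOOOOOOOOOOOOOOOOOOOOOggggWWWWWWWWWWWW
[524.77  63.88  46.65] [-1.31 -0.5   0.41]
disc_flat [290.9 237.1] 0.97 [585.5  80.6  31. ]
disc_flat [293.7 200.9] 0.77 [564. -73.  31.]
disc_flat [360.3 209.1] 0.59 [387.9 -21.3  31. ]
bar_face [293.2 236.5] 0.76 [579.6  78.8  31. ]
bar_tab [311.8 225.2] 0.78 [533.5  74.6  61. ]
```

>>> {"op": "move_arm", "data": {
  "deltas": [
    {"jaw":255,"tx":-0.01,"ty":0,"tz":0,"spin":0},
    {"jaw":255,"tx":-0.01,"ty":0,"tz":0,"spin":0}
  ]
}}

```text
time_s: 16.72
eef_pos: [524.9, 63.9, 46.6]
orientation: [-0.0, -0.125, 0.992, -0.0]
force: [-4.6, -1.2, 1.7]
width: 0.1
grasp_force: 2.4
```

>>> {"op": "move_arm", "data": {
  "deltas": [
    {"jaw":255,"tx":0,"ty":0,"tz":0,"spin":0},
    {"jaw":255,"tx":0,"ty":0,"tz":0,"spin":0}
  ]
}}

```text
time_s: 16.88
eef_pos: [525.0, 63.9, 46.6]
orientation: [-0.0, -0.125, 0.992, -0.0]
force: [-4.8, -0.9, 1.1]
width: -0.1
grasp_force: 2.3
```

Force rose to about 5 N, about 3 N above the sliding force, so the bar is seated against the glass. I back off straight and then look.

>>> {"op": "move_arm", "data": {
  "deltas": [
    {"jaw":255,"tx":0.05,"ty":0,"tz":0,"spin":0},
    {"jaw":255,"tx":0.2,"ty":0,"tz":0,"spin":0},
    {"jaw":255,"tx":0.6,"ty":0,"tz":0,"spin":0},
    {"jaw":255,"tx":0.6,"ty":0,"tz":-0.4,"spin":0},
    {"jaw":255,"tx":0.8,"ty":0,"tz":-0.8,"spin":0},
    {"jaw":255,"tx":0.8,"ty":0,"tz":-0.8,"spin":0},
    {"jaw":255,"tx":0.8,"ty":0,"tz":-0.8,"spin":0},
    {"jaw":255,"tx":0.8,"ty":0,"tz":-0.8,"spin":0}
  ]
}}

```text
time_s: 17.55
eef_pos: [411.5, 34.8, 137.5]
orientation: [0.0, -0.125, 0.992, -0.0]
force: [0.6, -0.2, -0.1]
width: 0.0
grasp_force: 0.0
```

>>> {"op": "move_arm", "data": {
  "deltas": [
    {"jaw":255,"tx":0.4,"ty":0.9,"tz":-0.4,"spin":0},
    {"jaw":255,"tx":0,"ty":0.9,"tz":0,"spin":0},
    {"jaw":255,"tx":0,"ty":0.9,"tz":0,"spin":0},
    {"jaw":255,"tx":0,"ty":0.9,"tz":0,"spin":0},
    {"jaw":255,"tx":0,"ty":0.5,"tz":0,"spin":0},
    {"jaw":255,"tx":0,"ty":0,"tz":0,"spin":0}
  ]
}}

```text
time_s: 18.05
eef_pos: [377.0, 133.6, 146.9]
orientation: [0.001, -0.127, 0.992, 0.0]
force: [0.5, -0.0, -0.3]
width: -0.0
grasp_force: 0.0
```

```bash
python3 gap.py;echo; python3 sc.py; python3 - <<'E'
from h import *
im=manip.get_image("top");save("t3.png",cv2.resize(im["pixels"][190:260,210:310],None,fx=8,fy=8,interpolation=cv2.INTER_CUBIC))
E
```

```text
stripe px 37 sd [14.   2.7] r 34.5 normal -165.1 dir -164.3 turn needed (facing -gx) -0.4
TCP s -200.75 lat 103.38 F along gx -0.25 18.1
-36 10 -20.1 | -24 14 -21.0 | -12 41 -21.1 | 0 61 -21.3 | 12 29 -20.8 | 24 14 -21.0 | 36 9 -21.8 | 
222 WWWWWWWWWWWWWWWWWWWWWWWWWWWWWWWWWgBBBBBg
224 WWWWWWWWWWWWWWWWWWggggWWWWWWWWWWWggBBBBB
226 gOOOOOOOOOOOOgggggBBBBBgWWWWWWWWWgBBBBBB
228 OOOOOOOOOOOOOOOOOOOgBBBBgWWWWWWWWgBBBBBB
230 OOOOOOOOOOOOOOOOWWWggBBBBggWWggggBBBBBBB
232 OOOOOOOOOOOOOOOOOWWWggBBBBBBBBBBBBBBBBBB
234 OOOOOOOOOOOOOOOOOOgWWggBBBBBBBBBBBBBBBBB
236 OOOOOOOOOOOOOOOOOOOgWWggBBBBBBBBBBBBBBBB
238 OOOOOOOOOOOOOOOOOOOOgWWggBBBBBBBgWWWWWgW
240 OOOOOOOOOOOOOOOOOOOOOgWWggBBBBBgWWWWWWWW
242 OOOOOOOOOOOOOOOOOOOOOOOOOOgBBBBBgWWWWWWW
244 OOOOOOOOOOOOOOOOOOOOOOOOOOgBBBBBBWWWWWWW
246 OOOOOOOOOOOOOOOOOOOOOOOOOgWgBBBBgWWWWWWW
248 OOOOOOOOOOOOOOOOOOOOOOOOggggWWWWWWWWWWWW
[377.38 131.86 146.74] [-0.23 -0.23  0.88]
```

View pics/t3.png

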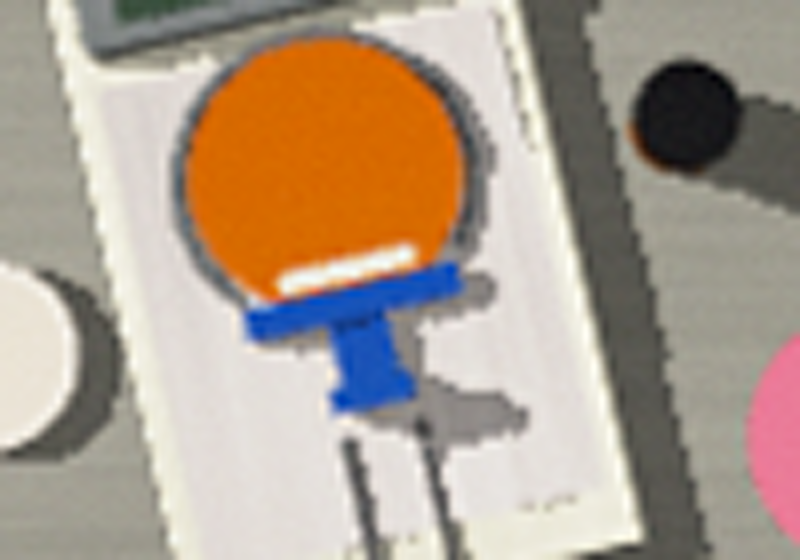

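The picture shows the flat flush along the bar from about (250,300) to (460,270). Measured squareness is within 0.4°, and the bar face is at grader x ≈ -21, as expected for contact. Nothing is touching the robot, so I hand in.

```bash
python3 -c "
from workcell import manip
print(manip.job_done())"
```

```text
the job is handed in; nothing more can be done
None
```

I turned the glass so its flat faces the bar and slid the bar up flush against it, with the last camera check showing it about 0.4° off square. I then moved the arm clear and handed the job in at about 18 s; no verdict came back.

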